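# Put a radio battery pack on charge behind a gate with a drop-bar latch

### The arm

A 6-joint arm with a two-finger parallel gripper is mounted at the origin on a cart in front of the work surface, level with it; the furniture and walls round the work are solid. World frame = base frame: x ahead of the robot, y to its left, z up, the work surface at z = 0. Lengths are in m, angles in rad, forces in N, time in s.
With the tool pointing down it reaches from about 0.35 to 0.725 m from the base axis. Payload 4.3 kg.
Tool frame: the origin (TCP) lies between the finger pads; the fingertips stand 8 mm ahead of it and the grasp point (between the pads) lies 11 mm behind it (finger_overhang is the z of the fingertips in the tool frame, in m); z points along the fingers, y is the line along which they close (so a half turn about z gives the same grasp; the last joint's range is limited). The gripper opens to 85 mm and grips with 20 to 120 N. Pads are 22 mm wide; open, the fingers measure 114 mm over their backs; the gripper's body (76 mm by 85 mm) begins 54 mm behind the grasp point. The pads swing forward as they close: fully open they stand 13 mm farther back than shut.
Start: joints at [1.115, 0.377, 0.081, 1.274, 0, 1.46], TCP at [0.195, 0.541, 0.239] pointing down, gripper open.
Joint ranges: [-2.72, 2.72], [-0.84, 1.66], [-1.02, 1.22], [-1.77, 2.12], [-1.37, 1.28], [-3.14, 3.14]. Speed limits (rad/s): [2.57, 2.57, 3.14, 3.14, 3.14, 3.14].

### API

Orientations are given as a 3x3 rotation matrix whose columns are the frame's x, y, z axes.
In Python, from bench import * gives the robot as it stands.
- The arm moves only by the tool move_arm, never from a script. Its argument "deltas" is a list of rows, each a list of 2 entries, a list of its own where there are three numbers: the shift along the tool's x, y, z in mm, then the turn about the tool's z in rad. A call has 1 to 5 rows; each row is the pose to reach, as a shift and turn from the pose commanded when the call began, along the tool's axes at that moment; what a row does not reach only later rows make up. A row lasts 1/12 s, in which the tool goes at most 41.7 mm and 7.16 degrees, less where a joint would pass 70% of its speed; a pose out of reach is approached as far as the arm can. A call with a gripper value outside its range is refused whole. "claw" is the opening, from 0 (shut) to 1 (fully open), set as the call begins (left out, the last holds). The fingers move at their own pace and stop on an object; "squeeze" is the grip in N (left out, the last holds). Time passes only in rows, so rows that repeat a pose let the fingers close. It gives the time, the measured TCP pose, the force, the opening and the grip force at its end, in the units of the state.
- state(): the state, without advancing time (a new reading comes with each control period).
- get_image(name): name is "scene" or "top"; returns a dict with "pixels" (400x640x3 uint8, red, green, blue), "depth" (400x640 float32, m along the optical axis (not along the pixel's ray), 0 where there is no reading), "camera_matrix" (3x3 intrinsics, pixels), "rvec" (rotation vector, rad) and "tvec" (3), from world to camera coordinates, as OpenCV has them. Camera axes: x right, y down, z forward; pixel columns grow to the right and rows downward; lengths in m; the calibration is good to about 2 mm. A picture is of the moment at which its call begins.
- job_done(): hands the job in; it is judged then, once.
Trained networks look in a picture, given as the dict that the camera call returned (one of the last four; its "shot" number tells which), for a name from the list of things; names that differ only in an ending like _2 or _b are one class to them, and where a whole thing is asked for, a point or a joint stands for the part that bears it (a point fixed in the world has none). Each returns a list of dicts, best first, with "score" (0 to 1); they miss things now and then, are a little off and sometimes report something else, mostly with a low value. They report only what shows in the picture. A call takes as long as a camera call.
- regions_of(picture, query): "pixels" (400x640 bool, what is visible of it).
- place_of(picture, query): "point" ([x, y, z] in m, in world coordinates, good to about 4 mm: a listed point, or the origin of a listed thing).
The state is a dict: "time": time; "joint_positions": joint angles; "dq": joint speeds; "joint_torque": joint torques, N m; "tcp_pos": TCP position; "eef_rot": TCP orientation; "wrist_force": force on the tool from outside, world axes, zero at the start; "moment": the same for the moment, N m; "opening": opening from 0.0 (shut) to 1.0 (fully open); "gripper_force": force on a finger pad.
Only numpy, scipy, OpenCV 4.12 (cv2) and the standard library are available. Lean on these libraries where they do the work, as an engineer would, in place of code of your own. Each camera call takes 0.05 s, during which the arm holds its last target. There are 200 camera calls.

### The job

Put the loose radio battery pack on charge: lift the drop bar of the charging cage clear of its catch and swing the gate wide open, lay the pack the right way up and slide it, contact end first, into the empty right-hand berth until it meets the contacts at the back, then swing the gate fully shut so that the bar drops back behind its catch. Leave the pack that is already charging where it is.

Things in the scene. Friction and masses are not known exactly. Their poses are not given: they have to be found in the camera images.
- cage: Fixed charging cage for two packs. Origin on the bench below the middle of the shut gate's inner face; x into the cage, y left, z up. Dark base, x -57 to 125, y -111 to 73 mm, top z 24: berth floor, and a loading ledge before the gate. Grey hood 130 wide: side walls from x 0, roof only from x 30 to 122, underside z 60, top z 63. Two berths 61 wide, centred at y +32 and -32; divider from x 26 back.
- free_berth (a point): Floor point (z 24 mm) under the middle of a pack that is home in the empty right berth: 56 mm in from the mouth (cage x 56, y -32). Axes as the cage's. The contact block is 44 mm farther in (cage x 100). A pack that is home covers cage x 12 to 100 mm, so its last 18 mm stick out from under the roof and can be pushed home from above; the fingers cannot go under the roof.
- gate (a joint): Angle of the gate, rad: 0 shut; grows as its free (right) end swings towards the robot, to 1.85 at most. Steel mesh frame, z 27 to 66 mm, 5 mm thick; shut, it runs from the hinge along the cage's -y. It sweeps 3 mm above the ledge and stays where it is left (hinge friction 0.03 N m).
- gate_hinge (a point): On the gate's vertical hinge axis, at its left end: cage x -6, y +70, z 52 mm.
- gate_corner (a point): Upper corner of the gate's free end, in mid thickness: 134 mm from the hinge axis, z 66 mm.
- latch_bar (a joint): Lift of the latch bar, rad: 0 down, 0.35 at most. Steel bar, 90 g, falls by itself. It lies on the gate's outer face (front 11 mm out from the gate's middle plane), 10 mm tall, pivots 30 mm from the hinge axis at z 52 mm, passes through a keeper staple fixed on the gate (62 mm from the hinge, front 19 mm out, z 43 to 73 mm: good to push on) and ends 179 mm from the hinge.
- latch_catch (a point): Top of the tooth of the fixed steel catch (cage x -22, y -100, z 59 mm; 13 wide). Gate shut, the bar's nose lies behind the tooth, which stands 12 mm above the bar's underside: raise the bar over 0.1 rad (0.2 is good) to pass. Outside is a 31 degree ramp, 30 mm long: as the gate is pushed shut, with about 2 N, the nose rides up it and drops behind the tooth in the last 0.06 rad.
- latch_knob (a point): Middle of the bar's red lifting knob: a pin 11 mm thick standing straight out from the gate's outer face (shut: along the cage's -x), 98 mm from the hinge axis and 68 from the bar's pivot, z 52 mm when down. This point is 30 mm out from the gate's middle plane; the pin reaches from 11 to 53 mm out (head 16 wide). Lifted 14 mm, the bar is up 0.2 rad; it rises 23 mm at most.
- battery_pack: Loose black radio battery pack with a pale label on top, 88 x 54 x 19 mm, 0.18 kg, flat on the bench, nearer the robot than the cage and somewhat to the right. Origin at the middle of its underside; x along its length to the end with the gold contacts, which at the start points away from the robot (within about 40 degrees). Grasp across its 54 mm.
- pack_contacts (a point): Middle of the loose pack's contact end face: 44 mm along its +x from its middle, 9 mm above its underside.
- charging_pack: A like pack, already home in the left berth; origin at the middle of its underside, x into the cage. It must stay there.

How it is judged:
On the way, in this order (a step that is already met when the one before it is completed fails the run):
1. the latch bar has been lifted over its catch and the gate swung wide open (57 degrees or more) (value of joint gate above 1 rad), for 0.2 s.
2. the pack lies flat in the right berth, contact end first, within 6 mm of the contact block, with the gate still open (x of pack_contacts in the frame of cage above 0.094 m and y of pack_contacts in the frame of cage between -0.042 and -0.022 m and y of battery_pack in the frame of cage between -0.042 and -0.022 m and x of battery_pack in the frame of cage below 0.062 m and z of battery_pack in the frame of cage below 0.032 m and angle between battery_pack's own z axis and vertical below 0.12 rad and value of joint gate above 0.6 rad), for 0.2 s.
At the end, for the whole second after the job is handed in: Gate shut and latch bar down behind its catch (each within 0.04 rad); the pack flat and at rest in the right berth, contact end in and within 6 mm of the contact block, both ends within 10 mm of the berth's middle line; the other pack moved less than 12 mm (x of pack_contacts in the frame of cage above 0.094 m and y of pack_contacts in the frame of cage between -0.042 and -0.022 m and y of battery_pack in the frame of cage between -0.042 and -0.022 m and x of battery_pack in the frame of cage below 0.062 m and z of battery_pack in the frame of cage below 0.032 m and angle between battery_pack's own z axis and vertical below 0.12 rad and value of joint each of gate, latch_bar below 0.04 rad and linear speed of battery_pack below 0.02 m/s and distance of charging_pack from where it was at the start of the episode below 0.012 m); the robot touches nothing.
It fails at once if the pack already charging is moved by more than 12 mm (distance of charging_pack from where it was at the start of the episode above 0.012 m).
It also fails if it takes over 72 s, if anything falls off the work surface, if the arm or the gripper's body presses on something with over 40 N, if the wrist force passes 120 N, or if a joint passes its speed limit or range.

## Working session

There is one attempt and no reset: what is moved stays moved. The work goes in short steps, Python scripts to look and compute and a tool call to move; the robot and the scene stay as the last step left them, time stands still between calls to the robot, and variables do not carry over. Pictures are saved under pics/ and viewed, at most 10 in all, crops included, and the job is handed in when it is done.

Besides the shell and the picture viewer there is one more tool, called after "Emit:" by a JSON object that holds its "name" and its "arguments". move_arm: Moves the arm, as the interface text tells. Its arguments: {"type":"object","properties":{"deltas":{"type":"array","items":{"type":"array"}},"claw":{"type":"number"},"squeeze":{"type":"number"}},"required":["deltas"]}

```bash
mkdir -p pics; ls
cat > h.py <<'E'
from bench import *
import numpy as np, cv2
np.set_printoptions(precision=4,suppress=True)
def save(p,n): cv2.imwrite(n,p["pixels"][:,:,::-1])
def best(p,q,k=2):
    r=place_of(p,q); return [(np.round(a["point"],4).tolist(),round(float(a["score"]),2)) for a in r[:k]]
def cloud(p):
    d=p["depth"]; K=np.array(p["camera_matrix"]); R=cv2.Rodrigues(np.array(p["rvec"],float))[0]; t=np.array(p["tvec"],float).ravel()
    v,u=np.mgrid[:d.shape[0],:d.shape[1]]
    X=np.stack([(u-K[0,2])/K[0,0]*d,(v-K[1,2])/K[1,1]*d,d],-1)
    return (X-t)@R
E
python3 - <<'E'
from h import *
s=state(); print(s["time"],s["tcp_pos"],s["eef_rot"],s["opening"])
for n in ("scene","top"):
    p=get_image(n); save(p,f"pics/{n}0.png"); print(n)
    for q in ["cage","free_berth","gate_hinge","gate_corner","latch_catch","latch_knob","battery_pack","pack_contacts","charging_pack"]:
        print(q,best(p,q))
E
```

```text
pics
0.0 [0.1946 0.5404 0.2384] [[-0.9408  0.339  -0.0009]
 [ 0.339   0.9408 -0.0018]
 [ 0.0003 -0.002  -1.    ]] 1.002827226032652
scene
cage []
free_berth [([0.6598, 0.1907, 0.0225], 0.78)]
gate_hinge [([0.6094, 0.3005, 0.0494], 0.66), ([0.5696, 0.1369, 0.0577], 0.33)]
gate_corner [([0.5884, 0.1648, 0.0641], 0.65)]
latch_catch [([0.5719, 0.1343, 0.0559], 0.61)]
latch_knob [([0.565, 0.2096, 0.0521], 0.87), ([0.6696, 0.2551, 0.0233], 0.42)]
battery_pack [([0.4391, 0.1076, 0.0037], 0.6)]
pack_contacts [([0.4758, 0.1385, 0.0076], 0.82), ([0.669, 0.2538, 0.0218], 0.4)]
charging_pack [([0.6713, 0.2545, 0.0227], 0.62), ([0.6583, 0.192, 0.0211], 0.61)]
top
cage [([0.6092, 0.2323, 0.0021], 0.83)]
free_berth [([0.6589, 0.1926, 0.0242], 0.83)]
gate_hinge [([0.6086, 0.3014, 0.0508], 0.69)]
gate_corner [([0.5913, 0.1695, 0.063], 0.87)]
latch_catch [([0.57, 0.1331, 0.0589], 0.75), ([0.6088, 0.2352, -0.0002], 0.73)]
latch_knob [([0.5665, 0.2058, 0.0548], 0.81), ([0.5925, 0.1692, 0.0615], 0.23)]
battery_pack [([0.4396, 0.1096, 0.0022], 0.88)]
pack_contacts [([0.4762, 0.1362, 0.0091], 0.84)]
charging_pack [([0.6687, 0.2534, 0.023], 0.75)]
```

View pics/scene0.png

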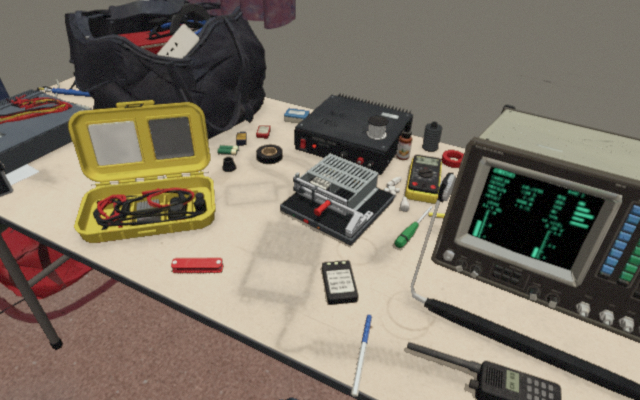

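View pics/top0.png

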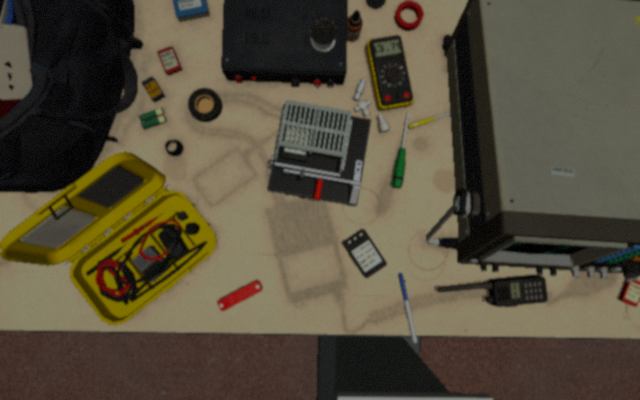

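Run:
```python
from h import *
# cage yaw fit from several points (avg of both views)
L={"fb":((56,-32),(.6594,.1917)),"hinge":((-6,70),(.609,.301)),"corner":((-6,-64),(.5899,.1672)),"catch":((-22,-100),(.571,.1337)),"knob":((-36,-28),(.5658,.2077)),"chg":((56,32),(.670,.254)),"cage":((0,0),(.6092,.2323))}
a=np.array([v[0] for v in L.values()])/1e3; b=np.array([v[1] for v in L.values()])
ca,cb=a.mean(0),b.mean(0); A=a-ca;B=b-cb
th=np.arctan2((A[:,0]*B[:,1]-A[:,1]*B[:,0]).sum(),(A*B).sum()); R=np.array([[np.cos(th),-np.sin(th)],[np.sin(th),np.cos(th)]])
t=cb-R@ca; print("yaw",th,"origin",t); print(np.round((a@R.T+t-b)*1e3,1))
# pack footprint, both cams
for n in ("scene","top"):
    p=get_image(n); r=regions_of(p,"battery_pack"); 
    X=cloud(p)
    for k in r[:2]:
        m=np.array(k["pixels"]); P=X[m]; P=P[(P[:,2]>.012)&(P[:,2]<.03)]
        print(n,round(k["score"],2),m.sum(),"z",np.median(P[:,2]) if len(P) else None, cv2.minAreaRect((P[:,:2]*1e3).astype(np.float32)) if len(P)>5 else None)
    r=regions_of(p,"cage")
    # hood roof top points z 60-66
    for k in r[:1]:
        m=np.array(k["pixels"]);P=X[m];P=P[(P[:,2]>.058)&(P[:,2]<.068)]; print("roof",len(P),np.median(P[:,2]),cv2.minAreaRect((P[:,:2]*1e3).astype(np.float32)))
```

```text
yaw -0.14167559605120467 origin [0.6071 0.2306]
[[-1.3 -0.7]
 [ 2.1 -0.2]
 [ 2.3  0.9]
 [ 0.2  1. ]
 [ 1.7  0.3]
 [-2.9  0.4]
 [-2.1 -1.7]]
scene 0.71 1369 z 0.0192313439216934 ((437.08251953125, 110.77367401123047), (89.42022705078125, 53.65448760986328), 34.86745834350586)
roof 1533 0.06355461353573738 ((640.0031127929688, 220.72128295898438), (196.0059356689453, 167.45941162109375), 9.29915714263916)
top 0.72 1184 z 0.01765894038787642 ((440.4551086425781, 111.28805541992188), (88.45698547363281, 53.942222595214844), 34.53669738769531)
roof 2343 0.06237586305424448 ((637.0181274414062, 208.56466674804688), (179.18751525878906, 180.75889587402344), 79.46057891845703)
```

The scene view shows the cage at about (340,195), its red knob at (320,210) and the loose pack at (340,282). The top view shows the knob at (318,190), the catch at (355,185) and the pack at (363,253) with its contacts towards the upper left. Next I refine the cage yaw and the knob position.

```bash
cat >> h.py <<'E'
YAW=-0.1417; ORG=np.array([.6071,.2306])
def c2w(x,y,yaw=None,org=None):
    yaw=YAW if yaw is None else yaw; org=ORG if org is None else org
    c,s=np.cos(yaw),np.sin(yaw); return np.array([c*x-s*y,s*x+c*y])/1e3+org
def w2c(P):
    c,s=np.cos(YAW),np.sin(YAW); d=(np.asarray(P)[...,:2]-ORG)*1e3
    return np.stack([c*d[...,0]+s*d[...,1],-s*d[...,0]+c*d[...,1]],-1)
E
python3 - <<'E'
from h import *
for n in ("scene","top"):
    p=get_image(n); X=cloud(p); I=p["pixels"].astype(int); C=w2c(X); z=X[...,2]*1e3; ok=p["depth"]>0
    red=(I[...,0]>110)&(I[...,1]<60)&(I[...,2]<60)&ok&(abs(C[...,0]+36)<30)&(abs(C[...,1]+28)<30)
    P=X[red]; print(n,"red",red.sum(),"med",np.median(P,0),"cage",np.median(w2c(P),0),w2c(P).min(0),w2c(P).max(0),"zmax",np.percentile(P[:,2],95))
    if red.sum()>5:
        vx=cv2.fitLine((P[:,:2]*1e3).astype(np.float32),cv2.DIST_HUBER,0,.01,.01).ravel(); print("pin dir",np.arctan(vx[1]/vx[0]))
    dark=(I.max(-1)<75)&ok&(z>18)&(z<30)&(C[...,0]>-75)&(C[...,0]<140)&(C[...,1]>-130)&(C[...,1]<90)
    D=C[dark]; print("base",dark.sum(),np.percentile(D,[1,99],axis=0).round(1),cv2.minAreaRect(D.astype(np.float32)))
    m=ok&(z>58)&(z<69)&(C[...,0]>22)&(C[...,0]<140)&(abs(C[...,1])<80); D=C[m]; print("roof",m.sum(),np.percentile(D,[1,99],axis=0).round(1),cv2.minAreaRect(D.astype(np.float32)))
    for y0 in (.32,.34,.36,.38,.40,.42):
        m=ok&(X[...,0]>.42)&(X[...,0]<.60)&(X[...,1]>y0)&(X[...,1]<y0+.02); print(y0,z[m].max().round(0) if m.any() else None,end=" ")
    print()
E
```

```text
scene red 65 med [0.5549 0.2061 0.0565] cage [-48.4251 -31.5109] [-60.8932 -34.8639] [-11.5113   0.9685] zmax 0.060067730047896555
pin dir -0.25341618
base 1859 [[ -58.5 -111.2]
 [ 112.6   64.8]] ((28.756004333496094, -22.16057586669922), (179.43312072753906, 178.25906372070312), 89.52789306640625)
roof 1157 [[ 28.1 -66. ]
 [120.9  63.3]] ((73.26594543457031, -1.0479354858398438), (100.58233642578125, 132.0730438232422), 0.27377235889434814)
0.32 4.0 0.34 5.0 0.36 5.0 0.38 5.0 0.4 40.0 0.42 40.0 
top red 80 med [0.5633 0.2097 0.0567] cage [-40.3374 -27.1128] [-57.5309 -31.2284] [-19.5189 -22.9608] zmax 0.060140970711556156
pin dir -0.1472732
base 3652 [[ -54.7 -106.6]
 [ 118.3   70.8]] ((33.11981964111328, -17.553756713867188), (182.0553741455078, 181.07080078125), 89.63323974609375)
roof 2042 [[ 31.6 -63.9]
 [122.7  64.5]] ((73.32369995117188, 0.25933074951171875), (130.5501708984375, 100.42589569091797), 89.99934387207031)
0.32 5.0 0.34 5.0 0.36 6.0 0.38 5.0 0.4 40.0 0.42 39.0
```

```bash
cat >> h.py <<'E'
def d2(x,y,z,ang,base=None):
    """delta (tool mm, turn rad) from current pose (or base=(pos,ang)) to world target, ang = direction of tool y"""
    if base is None:
        s=state(); p=np.array(s["tcp_pos"]); a=np.arctan2(s["eef_rot"][1][1],s["eef_rot"][0][1])
    else: p,a=np.array(base[0]),base[1]
    yv=np.array([np.cos(a),np.sin(a),0]); zv=np.array([0,0,-1.]); xv=np.cross(yv,zv)
    d=(np.array([x,y,z])-p)*1e3; t=(a-ang+np.pi)%(2*np.pi)-np.pi
    return [round(float(d@v),1) for v in (xv,yv,zv)],round(float(t),3)
def case(): 
    p=get_image("top"); X=cloud(p); return X,p
E
python3 - <<'E'
from h import *
A=np.pi/2+YAW; k=c2w(-38,-28); print(k,A)
print(d2(*k,.239,A)); 
X,p=case(); m=(X[...,0]>.15)&(X[...,0]<.62)&(X[...,1]>.2)&(X[...,1]<.6)&(p["depth"]>0); print("max height on path",X[m][:,2].max())
E
```

```text
[0.5655 0.2082] 1.4290963267948966
([-461.5, -187.4, 0.3], -0.204)
max height on path 0.2025295891282809
```

Emit:
{"name": "move_arm", "arguments": {"deltas": [[[-37, -15, 0], 0], [[-74, -30, 0], 0], [[-111, -45, 0], 0], [[-148, -60, 0], 0], [[-185, -75, 0], 0]], "claw": 0.3}}

```text
time: 1.87
tcp_pos: [0.3445, 0.4065, 0.2395]
eef_rot: [[-0.941, 0.338, 0.0], [0.338, 0.941, 0.0], [-0.0, 0.0, -1.0]]
wrist_force: [1.3, 0.3, -0.3]
opening: 0.309
gripper_force: 0.0
```

Emit:
{"name": "move_arm", "arguments": {"deltas": [[[-37, -15, 0], 0], [[-74, -30, 0], 0], [[-111, -45, 0], 0], [[-148, -60, 0], 0], [[-185, -75, 0], 0]]}}

```text
time: 2.28
tcp_pos: [0.4934, 0.2729, 0.2395]
eef_rot: [[-0.941, 0.339, 0.0], [0.339, 0.941, 0.0], [-0.0, 0.001, -1.0]]
wrist_force: [-0.5, 1.1, 0.9]
opening: 0.301
gripper_force: 0.0
```

Emit:
{"name": "move_arm", "arguments": {"deltas": [[[-35, -15, 0], 0], [[-70, -30, 20], -0.1], [[-91.5, -37.4, 50], -0.204], [[-91.5, -37.4, 80], -0.204], [[-91.5, -37.4, 100], -0.204]]}}

```text
time: 2.7
tcp_pos: [0.5659, 0.2064, 0.1364]
eef_rot: [[-0.99, 0.144, -0.002], [0.144, 0.99, -0.0], [0.002, -0.001, -1.0]]
wrist_force: [-1.2, -0.3, -0.5]
opening: 0.299
gripper_force: 0.0
```

Run:
```python
from h import *
A=np.pi/2+YAW; k=c2w(-38,-28); s=state(); print(s["time"],s["tcp_pos"],s["opening"],s["joint_positions"])
print(d2(*k,.041,A))
p=get_image("top"); print(best(p,"latch_knob")); p=get_image("scene"); print(best(p,"latch_knob"))
```

```text
2.7 [0.5659 0.2064 0.1364] 0.29902978446672673 [ 0.2444  0.4798 -0.0313  1.0618  0.0001  0.3892]
([0.6, 1.8, 95.4], -0.003)
[]
[([0.5634, 0.2088, 0.0546], 0.92)]
```

Emit:
{"name": "move_arm", "arguments": {"deltas": [[[0.6, 1.8, 25], 0], [[0.6, 1.8, 50], 0], [[0.6, 1.8, 70], 0], [[0.6, 1.8, 85], 0], [[0.6, 1.8, 95], 0]]}}

```text
time: 3.32
tcp_pos: [0.5659, 0.2109, 0.045]
eef_rot: [[-0.99, 0.14, 0.002], [0.14, 0.99, 0.0], [-0.002, 0.001, -1.0]]
wrist_force: [0.5, -0.2, 0.6]
opening: 0.305
gripper_force: 0.0
```

Run:
```python
from h import *
s=state(); print(s["time"],s["tcp_pos"],s["wrist_force"],w2c(s["tcp_pos"]))
p=get_image("scene"); I=p["pixels"][130:280,240:440]; cv2.imwrite("pics/c1.png",cv2.resize(I,None,fx=4,fy=4,interpolation=3)[:,:,::-1])
```

```text
3.3167 [0.5659 0.2109 0.045 ] [ 0.4696 -0.2424  0.6019] [-37.9858 -25.3466]
```

View pics/c1.png

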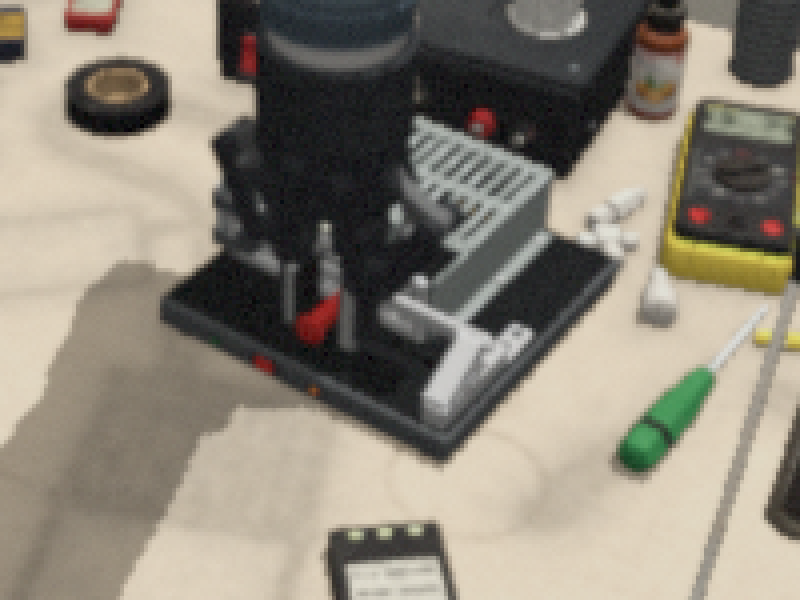

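The crop shows the two fingers at about (290,290) and (347,320), either side of the red pin at (320,315), so I close on it.

Emit:
{"name": "move_arm", "arguments": {"deltas": [[[0, -2, 0], 0], [[0, -2, 0], 0], [[0, -2, 0], 0], [[0, -2, 0], 0], [[0, -2, 0], 0]], "claw": 0, "squeeze": 40}}

```text
time: 3.78
tcp_pos: [0.5657, 0.2086, 0.0456]
eef_rot: [[-0.99, 0.141, 0.002], [0.141, 0.99, 0.001], [-0.002, 0.001, -1.0]]
wrist_force: [-2.5, 0.9, 2.7]
opening: 0.109
gripper_force: 39.3
```

Run:
```python
from h import *
s=state(); print(s["time"],s["tcp_pos"],s["wrist_force"],w2c(s["tcp_pos"]),s["opening"],s["gripper_force"])
```

```text
3.7833 [0.5657 0.2086 0.0456] [-2.52    0.8974  2.7318] [-37.8851 -27.612 ] 0.10893337458509142 39.3411523103714
```

Emit:
{"name": "move_arm", "arguments": {"deltas": [[[0, 0, -5], 0], [[0, 0, -10], 0], [[0, 0, -15], 0], [[0, 0, -15], 0]]}}

```text
time: 4.12
tcp_pos: [0.5659, 0.21, 0.0609]
eef_rot: [[-0.99, 0.141, 0.002], [0.141, 0.99, 0.004], [-0.001, 0.004, -1.0]]
wrist_force: [0.5, 5.4, -2.9]
opening: 0.106
gripper_force: 39.0
```

Run:
```python
from h import *
s=state(); print(s["tcp_pos"],s["wrist_force"],w2c(s["tcp_pos"]),s["opening"])
p=get_image("scene"); print(best(p,"latch_knob"))
# opening arc: knob radius vector measured wrt hinge; tool deltas from current pose
H=np.array([-6,70.]); tc=w2c(s["tcp_pos"]); v=tc-H; print("r",v)
a=np.arctan2(s["eef_rot"][1][1],s["eef_rot"][0][1])
def rows(g0,gs):
    c=lambda g:(np.array([[np.cos(g),np.sin(g)],[-np.sin(g),np.cos(g)]])@v+H)
    P0=c2w(*c(g0)); 
    return [d2(*c2w(*c(g)),.06,a-g,base=((*P0,.06),a-g0)) for g in gs]
for k in range(3): print(rows(.5*k,[.5*k+.1*i for i in range(1,6)]))
```

```text
[0.5659 0.21   0.0609] [ 0.4825  5.4397 -2.9136] [-37.8763 -26.256 ] 0.10604194818838808
[([0.5651, 0.2111, 0.0663], 0.69)]
r [-31.8763 -96.256 ]
[([9.4, 3.7, 0.0], 0.1), ([18.5, 8.3, 0.0], 0.2), ([27.0, 13.7, 0.0], 0.3), ([35.0, 20.0, 0.0], 0.4), ([42.2, 27.1, 0.0], 0.5)]
[([9.4, 3.7, 0.0], 0.1), ([18.5, 8.3, 0.0], 0.2), ([27.0, 13.7, 0.0], 0.3), ([35.0, 20.0, 0.0], 0.4), ([42.2, 27.1, 0.0], 0.5)]
[([9.4, 3.7, 0.0], 0.1), ([18.5, 8.3, 0.0], 0.2), ([27.0, 13.7, 0.0], 0.3), ([35.0, 20.0, 0.0], 0.4), ([42.2, 27.1, 0.0], 0.5)]
```

Emit:
{"name": "move_arm", "arguments": {"deltas": [[[5, 1.6, 0], 0.05], [[9.4, 3.7, 0], 0.1], [[14, 5.9, 0], 0.15], [[18.5, 8.3, 0], 0.2], [[18.5, 8.3, 0], 0.2]]}}

```text
time: 4.63
tcp_pos: [0.549, 0.2206, 0.0606]
eef_rot: [[-0.942, 0.336, 0.003], [0.336, 0.942, 0.003], [-0.002, 0.004, -1.0]]
wrist_force: [2.4, 3.4, -3.2]
opening: 0.109
gripper_force: 39.0
```

Run:
```python
from h import *
s=state(); print(s["tcp_pos"],s["wrist_force"],w2c(s["tcp_pos"]),s["opening"])
for n in ("scene","top"):
    p=get_image(n); print(best(p,"latch_knob"),best(p,"gate_corner"), [w2c(k[0]) for k in best(p,"gate_corner")])
```

```text
[0.549  0.2206 0.0606] [ 2.4351  3.3805 -3.1785] [-56.1223 -18.0744] 0.10856837589022926
[([0.5443, 0.2198, 0.0666], 0.63)] [([0.5624, 0.1724, 0.0657], 0.63)] [array([-36.0326, -63.9295])]
[] [] []
```

Emit:
{"name": "move_arm", "arguments": {"deltas": [[[9.4, 3.7, 0], 0.1], [[18.5, 8.3, 0], 0.2], [[27.0, 13.7, 0], 0.3], [[35.0, 20.0, 0], 0.4], [[42.2, 27.1, 0], 0.5]]}}

```text
time: 5.45
tcp_pos: [0.5186, 0.2595, 0.0605]
eef_rot: [[-0.663, 0.749, 0.003], [0.749, 0.663, 0.001], [-0.001, 0.003, -1.0]]
wrist_force: [2.8, 3.0, -1.8]
opening: 0.107
gripper_force: 39.3
```

Emit:
{"name": "move_arm", "arguments": {"deltas": [[[9.4, 3.7, 0], 0.1], [[18.5, 8.3, 0], 0.2], [[27.0, 13.7, 0], 0.3], [[35.0, 20.0, 0], 0.4], [[42.2, 27.1, 0], 0.5]]}}

```text
time: 5.87
tcp_pos: [0.5101, 0.3088, 0.0603]
eef_rot: [[-0.223, 0.975, 0.002], [0.975, 0.223, 0.0], [-0.0, 0.002, -1.0]]
wrist_force: [0.6, 1.1, -1.8]
opening: 0.106
gripper_force: 39.5
```

Emit:
{"name": "move_arm", "arguments": {"deltas": [[[9.4, 3.7, 0], 0.1], [[18.5, 8.3, 0], 0.2], [[18.5, 8.3, 0], 0.2], [[18.5, 8.3, 0], 0.2]]}}

```text
time: 6.2
tcp_pos: [0.5135, 0.3283, 0.0598]
eef_rot: [[-0.032, 0.999, 0.001], [0.999, 0.032, 0.0], [-0.0, 0.001, -1.0]]
wrist_force: [0.4, 1.6, 0.2]
opening: 0.108
gripper_force: 39.6
```

Run:
```python
from h import *
s=state(); print(s["tcp_pos"],s["wrist_force"],w2c(s["tcp_pos"]),s["joint_positions"])
for n in ("scene","top"):
    p=get_image(n); print(best(p,"latch_knob"),best(p,"gate_corner"), [w2c(k[0]) for k in best(p,"gate_corner")])
```

```text
[0.5135 0.3283 0.0598] [0.3571 1.6227 0.2079] [-106.4415   83.5532] [ 0.4651  0.5517 -0.1237  0.8945 -0.0004  2.004 ]
[([0.5086, 0.325, 0.0642], 0.81), ([0.6706, 0.2494, 0.022], 0.66)] [([0.4768, 0.296, 0.0631], 0.83)] [array([-138.2302,   46.3427])]
[([0.608, 0.3028, 0.0543], 0.49)] [([0.4797, 0.2964, 0.0627], 0.9), ([0.6084, 0.2987, 0.0501], 0.21)] [array([-135.4158,   47.1483]), array([-8.3305, 67.6011])]
```

Emit:
{"name": "move_arm", "arguments": {"deltas": [[[0, 0, 5], 0], [[0, 0, 10], 0], [[0, 0, 14], 0], [[0, 0, 14], 0]]}}

```text
time: 6.93
tcp_pos: [0.5124, 0.3284, 0.0456]
eef_rot: [[-0.029, 1.0, -0.001], [1.0, 0.029, 0.001], [0.001, -0.001, -1.0]]
wrist_force: [-4.1, 1.7, 8.0]
opening: 0.109
gripper_force: 41.1
```

Emit:
{"name": "move_arm", "arguments": {"deltas": [[[0, 0, 0], 0], [[0, 0, 0], 0], [[0, 0, -10], 0], [[0, 0, -40], 0], [[0, 0, -80], 0]], "claw": 0.28}}

```text
time: 7.35
tcp_pos: [0.5104, 0.326, 0.1227]
eef_rot: [[-0.028, 1.0, -0.007], [1.0, 0.028, -0.005], [-0.004, -0.007, -1.0]]
wrist_force: [0.7, -0.5, -0.8]
opening: 0.277
gripper_force: 0.0
```

Emit:
{"name": "move_arm", "arguments": {"deltas": [[[-10, -5, -30], -0.1], [[-40, -20, -30], -0.22], [[-75, -35, -30], -0.34], [[-110, -50, -30], -0.46], [[-145, -65, -30], -0.58]], "claw": 0.8}}

```text
time: 7.77
tcp_pos: [0.4519, 0.1796, 0.1559]
eef_rot: [[-0.577, 0.817, 0.001], [0.817, 0.577, -0.001], [-0.001, 0.001, -1.0]]
wrist_force: [0.1, -0.5, 0.2]
opening: 0.799
gripper_force: 0.0
```

Run:
```python
from h import *
s=state(); print(s["time"],s["tcp_pos"],s["opening"],s["joint_positions"])
print(d2(.4143,.0929,.12,2.177))
for n in ("scene","top"):
    p=get_image(n); print([w2c(k[0]) for k in best(p,"gate_corner")],best(p,"battery_pack",1),best(p,"pack_contacts",1))
```

```text
7.7667 [0.4519 0.1796 0.1559] 0.7993817879883429 [ 0.2486  0.2428 -0.3287  0.9983 -0.0012  1.2041]
([-49.1, -80.7, 35.9], -1.562)
[array([-138.5565,   41.5486])] [([0.4371, 0.1089, 0.0038], 0.96)] [([0.4796, 0.1415, 0.009], 0.65)]
[array([-136.4193,   49.9345])] [] []
```

Emit:
{"name": "move_arm", "arguments": {"deltas": [[[-15, -25, 0], -0.12], [[-30, -50, 0], -0.24], [[-49, -81, 0], -0.36], [[-49, -81, 0], -0.48], [[-49, -81, 0], -0.6]]}}

```text
time: 8.58
tcp_pos: [0.4137, 0.0941, 0.1553]
eef_rot: [[-0.937, 0.35, -0.0], [0.35, 0.937, -0.0], [0.0, -0.0, -1.0]]
wrist_force: [-0.0, -0.3, 0.8]
opening: 0.799
gripper_force: 0.0
```

Emit:
{"name": "move_arm", "arguments": {"deltas": [[[0, 0, 0], -0.12], [[0, 0, 0], -0.24], [[0, 0, 0], -0.36], [[0, 0, 0], -0.48], [[0, 0, 0], -0.6]]}}

```text
time: 9.0
tcp_pos: [0.4148, 0.0955, 0.1554]
eef_rot: [[-0.97, -0.243, 0.001], [-0.243, 0.97, 0.0], [-0.001, -0.0, -1.0]]
wrist_force: [-1.3, 1.1, 0.1]
opening: 0.802
gripper_force: 0.0
```

Emit:
{"name": "move_arm", "arguments": {"deltas": [[[0, 0, 10], -0.12], [[0, 0, 20], -0.24], [[0, 0, 36], -0.36], [[0, 0, 36], -0.36]]}}

```text
time: 9.33
tcp_pos: [0.4129, 0.0953, 0.1172]
eef_rot: [[-0.825, -0.566, -0.003], [-0.566, 0.825, -0.0], [0.003, 0.002, -1.0]]
wrist_force: [-0.5, -0.9, -0.0]
opening: 0.799
gripper_force: 0.0
```

Run:
```python
from h import *
s=state(); print(s["time"],s["tcp_pos"],s["opening"],s["joint_positions"])
print(d2(.4143,.0929,.009,2.177))
for n in ("scene","top"):
    p=get_image(n); X=cloud(p)
    for k in regions_of(p,"battery_pack")[:1]:
        P=X[np.array(k["pixels"])]; P=P[(P[:,2]>.012)&(P[:,2]<.03)]; print(n,k["score"],cv2.minAreaRect((P[:,:2]*1e3).astype(np.float32)))
```

```text
9.3333 [0.4129 0.0953 0.1172] 0.7992023379981185 [ 0.0769  0.1634 -0.5407  0.8701  0.     -0.5242]
([0.2, -2.8, 108.2], -0.005)
scene 0.86 ((437.21014404296875, 110.81360626220703), (88.7369613647461, 53.780948638916016), 34.721580505371094)
top 0.85 ((441.5499572753906, 112.14683532714844), (85.23401641845703, 54.20093536376953), 34.815185546875)
```

Emit:
{"name": "move_arm", "arguments": {"deltas": [[[0, -1.5, 30], 0], [[0, -1.5, 60], 0], [[0, -1.5, 85], 0], [[0, -1.5, 100], 0], [[0, -1.5, 108], 0]]}}

```text
time: 9.95
tcp_pos: [0.4141, 0.0935, 0.0101]
eef_rot: [[-0.827, -0.562, -0.002], [-0.562, 0.827, -0.0], [0.001, 0.001, -1.0]]
wrist_force: [-1.1, 0.7, -0.7]
opening: 0.799
gripper_force: 0.0
```

Emit:
{"name": "move_arm", "arguments": {"deltas": [[[0, 0, 0], 0], [[0, 0, 0], 0], [[0, 0, 0], 0], [[0, 0, 0], 0], [[0, 0, 0], 0]], "claw": 0.3, "squeeze": 60}}

```text
time: 10.37
tcp_pos: [0.4158, 0.0936, 0.0122]
eef_rot: [[-0.826, -0.563, 0.002], [-0.563, 0.826, 0.0], [-0.002, -0.001, -1.0]]
wrist_force: [-0.1, -0.8, -1.9]
opening: 0.61
gripper_force: 63.1
```

Emit:
{"name": "move_arm", "arguments": {"deltas": [[[0, 0, -10], 0], [[0, 0, -25], 0], [[0, 0, -45], 0], [[0, 0, -65], 0], [[0, 0, -65], 0]]}}

```text
time: 10.78
tcp_pos: [0.4178, 0.0938, 0.0799]
eef_rot: [[-0.826, -0.563, 0.007], [-0.563, 0.826, 0.001], [-0.006, -0.003, -1.0]]
wrist_force: [0.5, 0.4, -1.3]
opening: 0.616
gripper_force: 63.3
```

Run:
```python
from h import *
s=state(); print(s["time"],s["tcp_pos"],s["opening"],s["gripper_force"],s["wrist_force"])
A=np.arctan2(s["eef_rot"][1][1],s["eef_rot"][0][1]); xv=np.array([np.sin(A),-np.cos(A)]); print("tool fwd",xv)
for n in ("scene","top"):
    p=get_image(n); X=cloud(p); print(best(p,"pack_contacts",1),best(p,"battery_pack",1))
    for k in regions_of(p,"battery_pack")[:1]:
        P=X[np.array(k["pixels"])]; P=P[(P[:,2]>.06)&(P[:,2]<.11)]; print(n,k["score"],len(P),np.percentile(P[:,2],[5,50,95]),cv2.minAreaRect((P[:,:2]*1e3).astype(np.float32)))
        d=(P[:,:2]-s["tcp_pos"][:2])*1e3; f=d@xv; print("fwd range",np.percentile(f,[0,1,99,100])); 
        print("tilt slope",np.polyfit(f,P[:,2]*1e3,1))
p=get_image("scene"); save(p,"pics/s2.png")
```

```text
10.7833 [0.4178 0.0938 0.0799] 0.615655862783478 63.267009258270264 [ 0.5048  0.4423 -1.3008]
tool fwd [0.8264 0.5631]
[([0.4816, 0.1388, 0.0782], 0.82)] [([0.4394, 0.1104, 0.0719], 0.94)]
scene 0.97 892 [0.0755 0.0874 0.089 ] ((431.1070251464844, 103.59884643554688), (66.5056381225586, 51.520957946777344), 34.790122985839844)
fwd range [-16.711  -15.358   46.8745  49.9063]
tilt slope [ 0.1068 85.2531]
[([0.4756, 0.132, 0.0702], 0.72)] [([0.4389, 0.1109, 0.0692], 0.57)]
top 0.84 842 [0.0791 0.0814 0.0838] ((451.251953125, 118.11772155761719), (60.8409309387207, 53.3146858215332), 35.92170715332031)
fwd range [10.3606 13.2487 71.1819 72.2662]
tilt slope [-0.0023 81.6078]
```

View pics/s2.png

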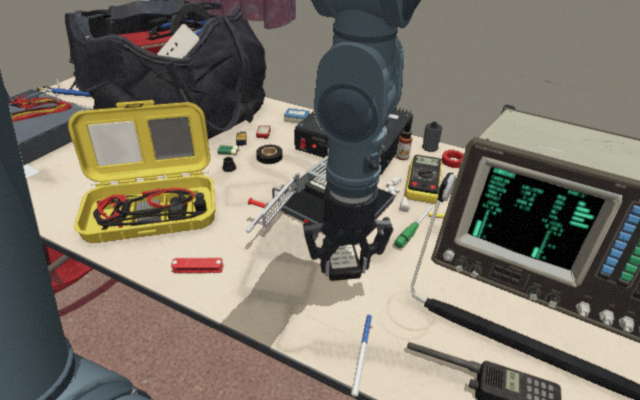

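The pack is held level in the fingers at (343,258), and the gate stands open at (275,205) with the knob at (257,203). Now I carry the pack to the berth mouth.

Run:
```python
from h import *
A=np.pi/2+YAW; print(d2(*c2w(-84,-32),.08,A), c2w(-84,-32))
```

```text
([-153.2, 37.6, -4.5], 0.74) [0.5194 0.2108]
```

Emit:
{"name": "move_arm", "arguments": {"deltas": [[[-25, 6, 0], 0.1], [[-50, 12, 0], 0.2], [[-75, 18, 0], 0.3], [[-100, 25, 0], 0.4], [[-125, 31, 0], 0.5]]}}

```text
time: 11.65
tcp_pos: [0.5009, 0.1905, 0.0757]
eef_rot: [[-0.996, -0.093, -0.001], [-0.093, 0.996, -0.0], [0.001, -0.0, -1.0]]
wrist_force: [0.2, -0.3, -1.6]
opening: 0.609
gripper_force: 63.2
```

Run:
```python
from h import *
A=np.pi/2+YAW; print(d2(*c2w(-84,-32),.08,A), c2w(-84,-32))
```

```text
([-20.3, 18.5, -4.3], 0.235) [0.5194 0.2108]
```

Emit:
{"name": "move_arm", "arguments": {"deltas": [[[-10, 9, 0], 0.12], [[-20.3, 18.5, 0], 0.235], [[-20.3, 18.5, 10], 0.235], [[-20.3, 18.5, 18], 0.235], [[-20.3, 18.5, 18], 0.235]]}}

```text
time: 12.07
tcp_pos: [0.5161, 0.2087, 0.0553]
eef_rot: [[-0.991, 0.134, -0.006], [0.134, 0.991, -0.002], [0.005, -0.003, -1.0]]
wrist_force: [-0.1, -0.5, -2.3]
opening: 0.617
gripper_force: 63.2
```

Run:
```python
from h import *
A=np.pi/2+YAW; s=state(); print(s["time"],s["tcp_pos"],w2c(s["tcp_pos"]),d2(*c2w(-84,-32),.04,A))
for n in ("scene","top"):
    p=get_image(n); X=cloud(p); 
    for q in ("pack_contacts","battery_pack","free_berth"): 
        b=best(p,q,1); print(q,b,[w2c(k[0]) for k in b])
    for k in regions_of(p,"battery_pack")[:1]:
        P=X[np.array(k["pixels"])]; P=P[(P[:,2]>.045)&(P[:,2]<.085)]; C=w2c(P); print(n,k["score"],len(P),np.percentile(P[:,2],[5,50,95]),cv2.minAreaRect(C.astype(np.float32)),np.percentile(C,[1,99],axis=0))
    # hood side walls before the roof: x 3..25, z 50-66
    C=w2c(X); z=X[...,2]*1e3; m=(p["depth"]>0)&(C[...,0]>4)&(C[...,0]<24)&(z>52)&(z<67)&(abs(C[...,1])<80); print("walls",m.sum(),np.histogram(C[m][:,1],bins=range(-80,81,4))[0])
save(get_image("scene"),"pics/s3.png")
I=get_image("scene")["pixels"][130:280,240:440]; cv2.imwrite("pics/c3.png",cv2.resize(I,None,fx=4,fy=4,interpolation=3)[:,:,::-1])
```

```text
12.0667 [0.5161 0.2087 0.0553] [-87.0227 -34.4917] ([-3.0, 2.5, 15.3], 0.007)
pack_contacts [([0.5922, 0.2033, 0.0504], 0.62)] [array([-10.8952, -29.1307])]
battery_pack [([0.5446, 0.2039, 0.0469], 0.62)] [array([-58.1028, -35.259 ])]
free_berth [([0.6593, 0.1918, 0.0222], 0.58)] [array([ 57.1564, -31.0391])]
scene 0.83 426 [0.051  0.0627 0.0646] ((-83.40699768066406, -24.728927612304688), (69.68269348144531, 40.72061538696289), 35.5450553894043) [[-102.5111  -60.2711]
 [ -53.0264   -9.0631]]
walls 27 [ 0  0  0 22  5  0  0  0  0  0  0  0  0  0  0  0  0  0  0  0  0  0  0  0
  0  0  0  0  0  0  0  0  0  0  0  0  0  0  0  0]
pack_contacts [] []
battery_pack [] []
free_berth [([0.6607, 0.1922, 0.0249], 0.83)] [array([ 58.4859, -30.4454])]
walls 21 [ 0  0  0  0  0  0  0  0  0  0  0  0  0  0  0  0  0  0  0  0  0  0  0  0
  0  0  0  0  0  0  0  0  0  0  0  8 12  1  0  0]
```

View pics/c3.png

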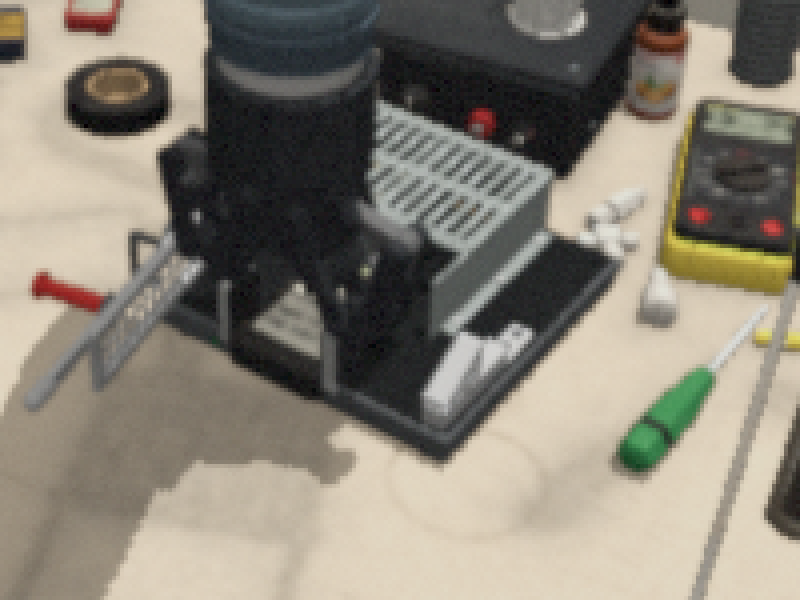

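The crop shows the pack held at about (290,340) over the ledge. The gate with its knob is clear on the left, at (110,310), and the catch is clear at (450,375). I lower the pack and then line it up.

Emit:
{"name": "move_arm", "arguments": {"deltas": [[[0, 1, 7], 0], [[0, 1.5, 13], 0.005], [[0, 1.5, 13], 0.005], [[0, 1.5, 13], 0.005]]}}

```text
time: 13.0
tcp_pos: [0.5183, 0.2113, 0.0443]
eef_rot: [[-0.99, 0.141, -0.002], [0.141, 0.99, -0.0], [0.002, -0.001, -1.0]]
wrist_force: [-1.0, 0.2, -1.3]
opening: 0.612
gripper_force: 63.2
```

Run:
```python
from h import *
A=np.pi/2+YAW; s=state(); print(s["tcp_pos"],s["wrist_force"],w2c(s["tcp_pos"]),d2(*c2w(-84,-32),.039,A))
p=get_image("scene"); X=cloud(p)
b=best(p,"pack_contacts",1); print(b,[w2c(k[0]) for k in b])
for k in regions_of(p,"battery_pack")[:1]:
    P=X[np.array(k["pixels"])]; P=P[(P[:,2]>.03)&(P[:,2]<.085)]; print(np.percentile(P[:,2],[5,50,95]))
```

```text
[0.5183 0.2113 0.0443] [-0.9511  0.1516 -1.2582] [-85.1399 -31.6894] ([-1.1, -0.3, 5.3], 0.0)
[([0.593, 0.2039, 0.0402], 0.56)] [array([-10.1879, -28.4237])]
[0.0382 0.0517 0.0537]
```

Emit:
{"name": "move_arm", "arguments": {"deltas": [[[0, -0.3, 3], 0], [[0, -0.3, 5.5], 0], [[-10, -0.3, 5.5], 0], [[-22, -0.3, 5.5], 0], [[-34, -0.3, 5.5], 0]]}}

```text
time: 13.57
tcp_pos: [0.5528, 0.2063, 0.0396]
eef_rot: [[-0.99, 0.141, -0.0], [0.141, 0.99, -0.0], [0.0, -0.0, -1.0]]
wrist_force: [-0.0, 0.2, -1.5]
opening: 0.616
gripper_force: 63.2
```

Run:
```python
from h import *
A=np.pi/2+YAW; s=state(); print(s["tcp_pos"],s["wrist_force"],s["moment"],w2c(s["tcp_pos"]),d2(*c2w(-14,-32),.039,A))
p=get_image("scene"); b=best(p,"pack_contacts",1); print(b,[w2c(k[0]) for k in b])
```

```text
[0.5528 0.2063 0.0396] [-0.0151  0.2077 -1.4531] [0.0305 0.0547 0.0188] [-50.2858 -31.7691] ([-36.3, -0.2, 0.6], 0.0)
[([0.6294, 0.2002, 0.036], 0.79)] [array([ 26.3698, -26.946 ])]
```

Emit:
{"name": "move_arm", "arguments": {"deltas": [[[-9, -0.2, 0], 0], [[-18, -0.2, 0], 0], [[-27, -0.2, 0], 0], [[-36, -0.2, 0], 0], [[-36, -0.2, 0], 0]]}}

```text
time: 14.08
tcp_pos: [0.5906, 0.2008, 0.04]
eef_rot: [[-0.99, 0.142, 0.002], [0.142, 0.99, 0.0], [-0.002, 0.001, -1.0]]
wrist_force: [-0.4, -0.1, -1.7]
opening: 0.615
gripper_force: 63.2
```

Run:
```python
from h import *
A=np.pi/2+YAW; s=state(); print(s["tcp_pos"],s["wrist_force"],s["moment"],w2c(s["tcp_pos"]))
for n in ("scene","top"):
    p=get_image(n); b=best(p,"battery_pack",1); print(b,[w2c(k[0]) for k in b])
I=get_image("scene")["pixels"][130:280,240:440]; cv2.imwrite("pics/c4.png",cv2.resize(I,None,fx=4,fy=4,interpolation=3)[:,:,::-1])
```

```text
[0.5906 0.2008 0.04  ] [-0.3563 -0.0715 -1.7184] [-0.006   0.0326 -0.0216] [-12.1516 -31.8578]
[([0.6195, 0.1955, 0.0284], 0.77)] [array([ 17.2328, -32.997 ])]
[] []
```

View pics/c4.png

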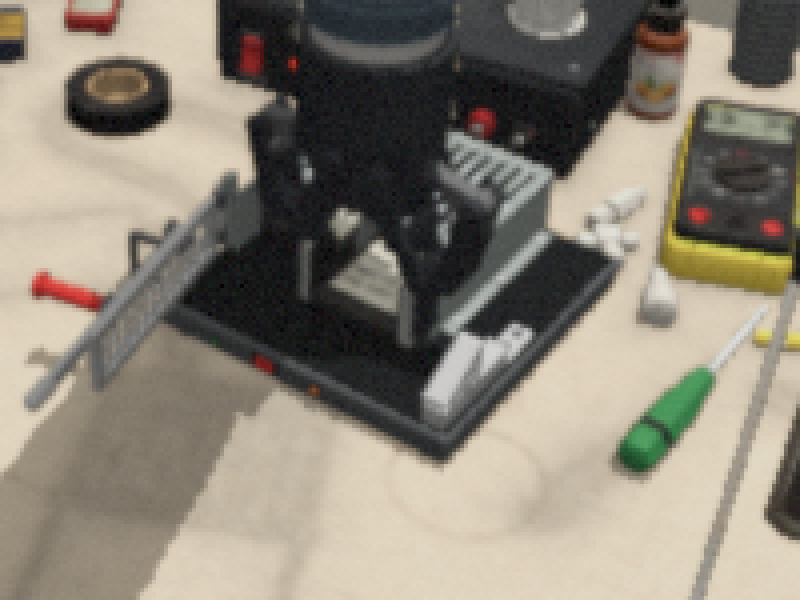

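The crop shows the pack between the hood walls at about (365,285), with the fingers just in front of the walls. I set it down, release it and go behind it to push.

Emit:
{"name": "move_arm", "arguments": {"deltas": [[[0, 0, 1.5], 0], [[0, 0, 3], 0], [[0, 0, 3], 0]]}}

```text
time: 14.58
tcp_pos: [0.5878, 0.201, 0.0364]
eef_rot: [[-0.99, 0.141, -0.001], [0.141, 0.99, -0.0], [0.001, -0.0, -1.0]]
wrist_force: [-0.0, -0.0, -1.3]
opening: 0.612
gripper_force: 63.2
```

Emit:
{"name": "move_arm", "arguments": {"deltas": [[[0, 0, 0], 0], [[0, 0, 0], 0], [[0, 0, -5], 0], [[0, 0, -20], 0], [[0, 0, -35], 0]], "claw": 0.75}}

```text
time: 15.0
tcp_pos: [0.5879, 0.2009, 0.0721]
eef_rot: [[-0.99, 0.141, -0.001], [0.141, 0.99, -0.0], [0.001, -0.0, -1.0]]
wrist_force: [0.8, 0.4, 0.6]
opening: 0.746
gripper_force: 0.0
```

Emit:
{"name": "move_arm", "arguments": {"deltas": [[[12, 0, 0], 0], [[25, 0, 0], 0], [[38, 0, 0], 0], [[38, 0, 0], 0], [[38, 0, 0], 0]], "claw": 0.15}}

```text
time: 15.42
tcp_pos: [0.5509, 0.2065, 0.0724]
eef_rot: [[-0.99, 0.141, 0.001], [0.141, 0.99, 0.0], [-0.001, 0.0, -1.0]]
wrist_force: [0.7, 0.1, -0.3]
opening: 0.151
gripper_force: 0.0
```

Run:
```python
from h import *
A=np.pi/2+YAW; s=state(); print(s["time"],s["tcp_pos"],s["opening"],w2c(s["tcp_pos"]),d2(*c2w(-50,-32),.037,A))
for n in ("scene","top"):
    p=get_image(n); X=cloud(p); b=best(p,"battery_pack",1); print(b,[w2c(k[0]) for k in b])
    for k in regions_of(p,"battery_pack")[:1]:
        P=X[np.array(k["pixels"])]; P=P[(P[:,2]>.035)&(P[:,2]<.052)]; C=w2c(P); print(n,k["score"],len(P),np.median(P[:,2]),np.percentile(C,[1,99],axis=0))
```

```text
15.4167 [0.5509 0.2065 0.0724] 0.1512855524321944 [-52.2427 -31.7851] ([-2.2, -0.2, 35.4], 0.0)
[([0.6173, 0.1942, 0.0256], 0.63)] [array([ 15.2384, -34.5947])]
scene 0.69 369 0.043275728595937465 [[-30.2412 -59.0065]
 [ 46.446  -25.4774]]
[] []
```

Emit:
{"name": "move_arm", "arguments": {"deltas": [[[0, 0, 20], 0], [[0, 0, 35], 0], [[-5, 0, 35], 0], [[-15, 0, 35], 0], [[-25, 0, 35], 0]]}}

```text
time: 16.13
tcp_pos: [0.5755, 0.2027, 0.0368]
eef_rot: [[-0.99, 0.141, -0.001], [0.141, 0.99, -0.0], [0.001, -0.0, -1.0]]
wrist_force: [0.0, 0.3, 0.3]
opening: 0.15
gripper_force: 0.2
```

Emit:
{"name": "move_arm", "arguments": {"deltas": [[[-5, 0, 0], 0], [[-10, 0, 0], 0], [[-15, 0, 0], 0], [[-20, 0, 0], 0], [[-20, 0, 0], 0]]}}

```text
time: 16.55
tcp_pos: [0.5966, 0.1999, 0.0371]
eef_rot: [[-0.99, 0.142, 0.001], [0.142, 0.99, 0.0], [-0.001, 0.0, -1.0]]
wrist_force: [-0.2, 1.7, 0.6]
opening: 0.15
gripper_force: 0.0
```

Run:
```python
from h import *
s=state(); print(s["time"],s["tcp_pos"],s["wrist_force"],w2c(s["tcp_pos"]))
p=get_image("scene"); X=cloud(p); b=best(p,"battery_pack",1); print(b,[w2c(k[0]) for k in b])
for k in regions_of(p,"battery_pack")[:1]:
    P=X[np.array(k["pixels"])]; P=P[(P[:,2]>.03)&(P[:,2]<.052)]; C=w2c(P); print(k["score"],len(P),np.median(P[:,2]),np.percentile(C,[1,99],axis=0))
```

```text
16.55 [0.5966 0.1999 0.0371] [-0.1797  1.6841  0.5671] [ -6.0321 -31.8355]
[([0.6494, 0.1912, 0.028], 0.65)] [array([ 47.4404, -33.0312])]
0.57 32 0.03883290376350186 [[  1.2794 -56.9336]
 [ 13.3186 -49.0492]]
```

Emit:
{"name": "move_arm", "arguments": {"deltas": [[[-2, 0, 0], 0], [[-4, 0, 0], 0], [[-5, 0, 0], 0], [[-5, 0, 0], 0]]}}

```text
time: 17.03
tcp_pos: [0.6003, 0.1993, 0.0368]
eef_rot: [[-0.99, 0.141, -0.0], [0.141, 0.99, 0.0], [0.0, 0.0, -1.0]]
wrist_force: [0.5, -1.1, 0.9]
opening: 0.152
gripper_force: 0.3
```

Emit:
{"name": "move_arm", "arguments": {"deltas": [[[-1, 0, 0], 0], [[-2, 0, 0], 0], [[-2, 0, 0], 0], [[-2, 0, 0], 0]]}}

```text
time: 17.37
tcp_pos: [0.6024, 0.199, 0.0368]
eef_rot: [[-0.99, 0.141, 0.0], [0.141, 0.99, 0.0], [-0.0, 0.0, -1.0]]
wrist_force: [-0.4, 0.1, -0.0]
opening: 0.151
gripper_force: 0.2
```

Run:
```python
from h import *
s=state(); print(s["time"],s["wrist_force"],w2c(s["tcp_pos"]))
```

```text
17.3667 [-0.4081  0.1063 -0.0099] [ -0.1545 -31.915 ]
```

No contact force yet, so I keep pushing in small steps.

Emit:
{"name": "move_arm", "arguments": {"deltas": [[[-1, 0, 0], 0], [[-2, 0, 0], 0], [[-2, 0, 0], 0]]}}

```text
time: 17.62
tcp_pos: [0.6031, 0.1989, 0.0367]
eef_rot: [[-0.99, 0.141, -0.002], [0.141, 0.99, 0.0], [0.002, 0.0, -1.0]]
wrist_force: [-5.9, 0.8, 3.2]
opening: 0.151
gripper_force: 2.5
```

Emit:
{"name": "move_arm", "arguments": {"deltas": [[[-1, 0, 0], 0], [[-2, 0, 0], 0], [[-2, 0, 0], 0]]}}

```text
time: 17.87
tcp_pos: [0.6031, 0.1989, 0.0365]
eef_rot: [[-0.99, 0.141, -0.006], [0.141, 0.99, 0.001], [0.006, 0.0, -1.0]]
wrist_force: [-9.0, 1.0, 6.5]
opening: 0.151
gripper_force: 4.7
```

Run:
```python
from h import *
s=state(); print(s["time"],s["wrist_force"],w2c(s["tcp_pos"]))
p=get_image("scene"); X=cloud(p); b=best(p,"battery_pack",2); print(b,[w2c(k[0]) for k in b])
for k in regions_of(p,"battery_pack")[:2]:
    P=X[np.array(k["pixels"])]; P=P[(P[:,2]>.03)&(P[:,2]<.052)]; C=w2c(P); print(k["score"],len(P),np.percentile(C,[1,50,99],axis=0) if len(P) else 0)
I=p["pixels"][130:280,240:440]; cv2.imwrite("pics/c5.png",cv2.resize(I,None,fx=4,fy=4,interpolation=3)[:,:,::-1])
```

```text
17.8667 [-9.0017  0.9818  6.5095] [  0.5285 -31.9399]
[([0.6542, 0.1889, 0.0284], 0.44)] [array([ 52.5171, -34.6303])]
0.61 321 [[-176.5327   43.4163]
 [ -77.0728   56.795 ]
 [  -0.9389   97.0553]]
0.44 194 [[ 9.2542  3.7811]
 [13.8867 32.346 ]
 [36.1958 54.0875]]
```

View pics/c5.png

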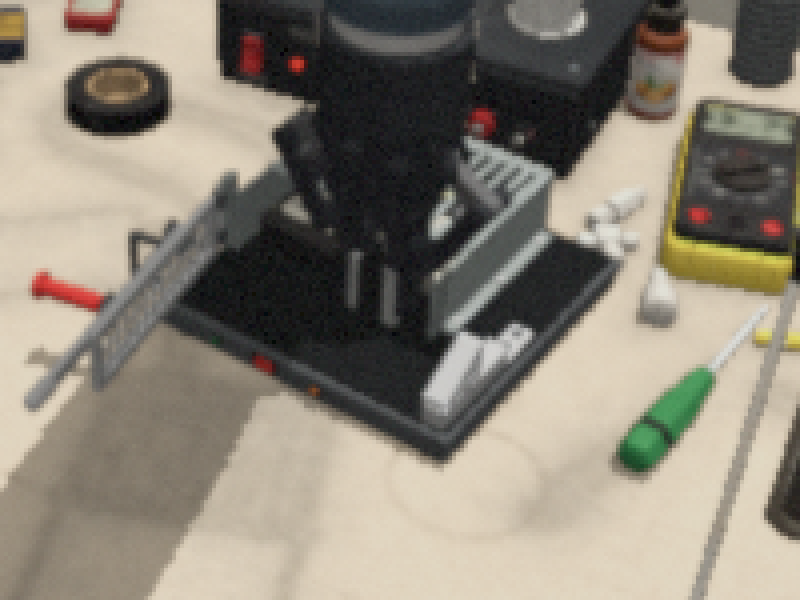

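The crop shows the fingers at about (370,285) against the rear of the pack, and the push is blocked at cage x 11.5 with 9 N, so the pack is home. I back off and rise.

Emit:
{"name": "move_arm", "arguments": {"deltas": [[[5, 0, 0], 0], [[20, 0, 0], 0], [[25, 0, -30], 0], [[25, 0, -65], 0], [[25, 0, -105], 0]], "claw": 0}}

```text
time: 18.43
tcp_pos: [0.5802, 0.2015, 0.1412]
eef_rot: [[-0.99, 0.141, -0.003], [0.141, 0.99, -0.001], [0.002, -0.002, -1.0]]
wrist_force: [1.7, 0.9, 0.6]
opening: 0.003
gripper_force: 0.0
```

Emit:
{"name": "move_arm", "arguments": {"deltas": [[[12, 28, 0], 0.12], [[24, 56, 0], 0.24], [[36, 84, 0], 0.36], [[48, 112, 0], 0.48], [[60, 140, 0], 0.6]]}}

```text
time: 18.85
tcp_pos: [0.5426, 0.3505, 0.1424]
eef_rot: [[-0.733, 0.68, 0.003], [0.68, 0.733, 0.001], [-0.002, 0.002, -1.0]]
wrist_force: [0.4, -0.1, -0.9]
opening: 0.001
gripper_force: 0.0
```

Run:
```python
from h import *
s=state(); print(s["time"],s["tcp_pos"],w2c(s["tcp_pos"]))
for n in ("scene","top"):
    p=get_image(n); X=cloud(p)
    for q in ("battery_pack","charging_pack","gate_corner","latch_knob"): print(n,q,[(w2c(k[0]),k[1]) for k in best(p,q,2)])
    C=w2c(X); z=X[...,2]*1e3; m=(p["depth"]>0)&(C[...,1]>-55)&(C[...,1]<-12)&(C[...,0]<29)&(C[...,0]>-30)&(z>35)&(z<52); print("rear edge",m.sum(),np.percentile(C[m],[2,98],axis=0) if m.any() else 0)
I=get_image("scene")["pixels"][130:280,240:440]; cv2.imwrite("pics/c6.png",cv2.resize(I,None,fx=4,fy=4,interpolation=3)[:,:,::-1])
A=np.pi/2+YAW; g=1.39
print(d2(*c2w(-6-62*np.sin(g)-47*np.cos(g),70-62*np.cos(g)+47*np.sin(g)),.055,A-g))
```

```text
18.85 [0.5426 0.3505 0.1424] [-80.7508 109.5911]
scene battery_pack [(array([ 54.5258, -31.7174]), 0.74)]
scene charging_pack [(array([58.9083, 31.7375]), 0.96)]
scene gate_corner [(array([-141.3   ,   41.6623]), 0.79)]
scene latch_knob [(array([-112.074 ,   83.9132]), 0.64)]
rear edge 151 [[ 10.2159 -53.2725]
 [ 28.4007 -13.435 ]]
top battery_pack [(array([ 57.3117, -32.1281]), 0.55)]
top charging_pack [(array([56.0939, 31.639 ]), 0.55)]
top gate_corner [(array([-136.1797,   46.1302]), 0.73), (array([ 56.8454, -30.2754]), 0.38)]
top latch_knob [(array([-108.7368,   82.4701]), 0.63)]
rear edge 178 [[ 13.1966 -53.9165]
 [ 28.6817 -13.366 ]]
([-5.6, 1.2, 86.9], 0.789)
```

View pics/c6.png

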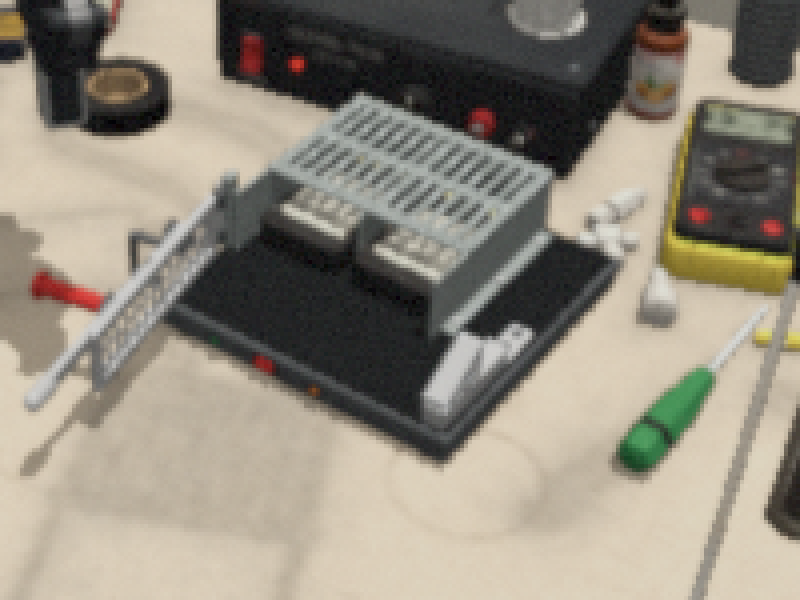

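The crop shows both packs side by side at the same depth, at (315,225) and (405,265). The staple is on the gate's outer face at (150,240). I turn and come down outside the staple.

Emit:
{"name": "move_arm", "arguments": {"deltas": [[[-5, 1, 0], 0.12], [[-5, 1, 0], 0.24], [[-5, 1, 0], 0.36], [[-5, 1, 0], 0.48], [[-5, 1, 0], 0.6]]}}

```text
time: 19.82
tcp_pos: [0.5466, 0.3458, 0.1419]
eef_rot: [[-0.22, 0.975, 0.0], [0.975, 0.22, 0.0], [-0.0, 0.0, -1.0]]
wrist_force: [0.2, 0.2, 0.2]
opening: 0.001
gripper_force: 0.0
```

Emit:
{"name": "move_arm", "arguments": {"deltas": [[[0, 0, 15], 0.1], [[0, 0, 30], 0.19], [[0, 0, 55], 0.19], [[0, 0, 75], 0.19], [[0, 0, 87], 0.19]]}}

```text
time: 20.23
tcp_pos: [0.5452, 0.3452, 0.0524]
eef_rot: [[-0.038, 0.999, -0.003], [0.999, 0.038, -0.001], [-0.001, -0.003, -1.0]]
wrist_force: [0.0, -0.2, 0.8]
opening: 0.001
gripper_force: 0.0
```

Run:
```python
from h import *
s=state(); print(s["time"],s["tcp_pos"],s["wrist_force"],w2c(s["tcp_pos"]))
A=np.pi/2+YAW; g=1.4; H=np.array([-6,70.])
a=np.arctan2(s["eef_rot"][1][1],s["eef_rot"][0][1]); print("tool g",A-a)
pos=lambda g,al,o:c2w(*(H+[-al*np.sin(g)-o*np.cos(g),-al*np.cos(g)+o*np.sin(g)]))
print("to g=1.4",d2(*pos(1.4,62,31),.055,A-1.4))
def rows(g0,gs): return [d2(*pos(g,62,31),.055,A-g,base=((*pos(g0,62,31),.055),A-g0)) for g in gs]
print(rows(0,[-.1,-.2,-.3,-.4,-.5]))
p=get_image("scene"); I=p["pixels"][130:280,200:400]; cv2.imwrite("pics/c7.png",cv2.resize(I,None,fx=4,fy=4,interpolation=3)[:,:,::-1])
```

```text
20.2333 [0.5452 0.3452 0.0524] [ 0.0136 -0.2055  0.7718] [-77.4238 104.7243]
tool g 1.3908822138547843
to g=1.4 ([-15.4, 2.3, -2.6], 0.009)
[([-6.3, -2.8, 0.0], -0.1), ([-12.9, -4.9, 0.0], -0.2), ([-19.7, -6.4, 0.0], -0.3), ([-26.6, -7.2, 0.0], -0.4), ([-33.5, -7.3, 0.0], -0.5)]
```

View pics/c7.png

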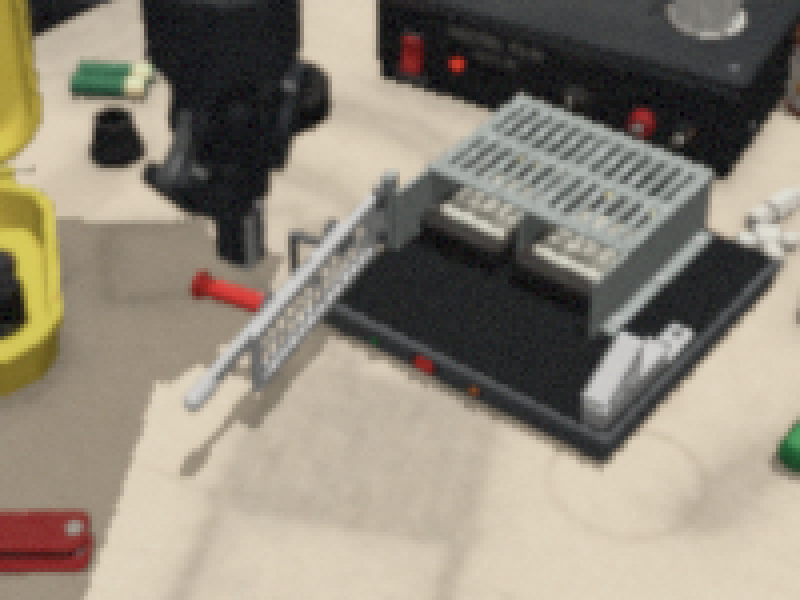

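The crop shows the closed fingers at (240,235), about 15 mm outside the staple at (310,250) and clear of the knob. I push along the arc.

Emit:
{"name": "move_arm", "arguments": {"deltas": [[[-5, 2, -2], 0], [[-10, 2, -2], 0.01], [[-15.4, 2.3, -2], 0.01], [[-15.4, 2.3, -2], 0.01]]}}

```text
time: 20.62
tcp_pos: [0.5506, 0.3302, 0.0584]
eef_rot: [[-0.027, 1.0, 0.003], [1.0, 0.027, 0.001], [0.001, 0.003, -1.0]]
wrist_force: [-0.1, -0.2, 0.5]
opening: 0.004
gripper_force: 0.0
```

Emit:
{"name": "move_arm", "arguments": {"deltas": [[[-6.3, -2.8, 0], -0.1], [[-12.9, -4.9, 0], -0.2], [[-19.7, -6.4, 0], -0.3], [[-26.6, -7.2, 0], -0.4], [[-33.5, -7.3, 0], -0.5]]}}

```text
time: 21.03
tcp_pos: [0.5434, 0.2976, 0.0581]
eef_rot: [[-0.509, 0.861, 0.002], [0.861, 0.509, 0.002], [0.001, 0.002, -1.0]]
wrist_force: [0.3, 0.3, 0.4]
opening: 0.003
gripper_force: 0.3
```

Run:
```python
from h import *
s=state(); print(s["time"],s["wrist_force"],w2c(s["tcp_pos"]))
A=np.pi/2+YAW; a=np.arctan2(s["eef_rot"][1][1],s["eef_rot"][0][1]); g=A-a; d=w2c(s["tcp_pos"])-[-6,70]
print("tool g",g,"along",-d[0]*np.sin(g)-d[1]*np.cos(g),"out",-d[0]*np.cos(g)+d[1]*np.sin(g))
p=get_image("scene"); 
for k in best(p,"gate_corner",1): c=w2c(k[0])-[-6,70]; print("gate",np.arctan2(-c[0],-c[1]),k)
```

```text
21.0333 [0.2733 0.2802 0.4397] [-72.5626  57.3457]
tool g 0.8950418485347236 along 59.849582975789815 out 31.760606223110326
gate 0.9074122038011926 ([0.4951, 0.2341, 0.0644], 0.62)
```

Emit:
{"name": "move_arm", "arguments": {"deltas": [[[-6.3, -2.8, 0], -0.1], [[-12.9, -4.9, 0], -0.2], [[-19.7, -6.4, 0], -0.3], [[-26.6, -7.2, 0], -0.4], [[-33.5, -7.3, 0], -0.5]]}}

```text
time: 21.55
tcp_pos: [0.5537, 0.2652, 0.0576]
eef_rot: [[-0.858, 0.514, 0.001], [0.514, 0.858, 0.001], [-0.0, 0.001, -1.0]]
wrist_force: [-1.2, 1.0, 0.3]
opening: -0.003
gripper_force: 0.4
```

Emit:
{"name": "move_arm", "arguments": {"deltas": [[[-5, -2.3, 0], -0.08], [[-9.6, -3.9, 0], -0.15], [[-12.9, -4.9, 0], -0.2], [[-16.3, -5.7, 0], -0.25], [[-16.3, -5.7, 0], -0.25]]}}

```text
time: 21.97
tcp_pos: [0.565, 0.2516, 0.0574]
eef_rot: [[-0.957, 0.29, 0.001], [0.29, 0.957, 0.001], [-0.001, 0.001, -1.0]]
wrist_force: [-0.2, -0.5, 0.0]
opening: -0.004
gripper_force: 0.0
```

Run:
```python
from h import *
s=state(); print(s["time"],s["wrist_force"],w2c(s["tcp_pos"]))
A=np.pi/2+YAW; a=np.arctan2(s["eef_rot"][1][1],s["eef_rot"][0][1]); g=A-a; d=w2c(s["tcp_pos"])-[-6,70]
print("tool g",g,"along",-d[0]*np.sin(g)-d[1]*np.cos(g),"out",-d[0]*np.cos(g)+d[1]*np.sin(g))
for n in ("scene","top"):
  p=get_image(n); 
  for k in best(p,"gate_corner",1): c=w2c(k[0])-[-6,70]; print("gate",np.arctan2(-c[0],-c[1]),k)
```

```text
21.9667 [-0.2202 -0.5405  0.0482] [-44.6314  14.867 ]
tool g 0.15221917132469853 along 60.35323217346213 out 29.82478671325648
gate 0.15196831420429047 ([0.5719, 0.1713, 0.0633], 0.65)
```

Emit:
{"name": "move_arm", "arguments": {"deltas": [[[-3.2, -1.5, 0], -0.05], [[-6.3, -2.8, 0], -0.1], [[-9.6, -3.9, 0], -0.15], [[-11, -3.9, 0], -0.15], [[-12, -3.9, 0], -0.15]]}}

```text
time: 22.58
tcp_pos: [0.5728, 0.245, 0.0567]
eef_rot: [[-0.99, 0.143, -0.004], [0.143, 0.99, 0.001], [0.004, 0.001, -1.0]]
wrist_force: [-7.7, 1.8, 5.6]
opening: 0.007
gripper_force: 4.0
```

Run:
```python
from h import *
s=state(); print(s["time"],s["wrist_force"],w2c(s["tcp_pos"]))
A=np.pi/2+YAW; a=np.arctan2(s["eef_rot"][1][1],s["eef_rot"][0][1]); g=A-a; d=w2c(s["tcp_pos"])-[-6,70]
print("tool g",g,"along",-d[0]*np.sin(g)-d[1]*np.cos(g),"out",-d[0]*np.cos(g)+d[1]*np.sin(g))
for n in ("scene","top"):
  p=get_image(n); print(best(p,"latch_knob",1))
  for k in best(p,"gate_corner",1): c=w2c(k[0])-[-6,70]; print("gate",np.arctan2(-c[0],-c[1]),k)
```

```text
22.5833 [-7.6758  1.8126  5.6134] [-36.0105   9.4547]
tool g 0.001668876131973418 along 60.59532121358836 out 29.90942443983123
[([0.5649, 0.208, 0.0496], 0.57)]
gate 0.010896788575924285 ([0.5904, 0.1665, 0.068], 0.61)
[]
```

Emit:
{"name": "move_arm", "arguments": {"deltas": [[[-1, 0, 0], 0], [[-3, 0, 0], 0], [[-3, 0, 0], 0]]}}

```text
time: 23.13
tcp_pos: [0.5728, 0.2449, 0.0564]
eef_rot: [[-0.99, 0.142, -0.009], [0.142, 0.99, 0.002], [0.009, 0.0, -1.0]]
wrist_force: [-13.0, 3.0, 9.3]
opening: 0.001
gripper_force: 6.4
```

Emit:
{"name": "move_arm", "arguments": {"deltas": [[[10, 0, 0], 0], [[25, 0, 0], 0], [[40, 0, -20], 0], [[60, 0, -60], 0], [[80, 0, -100], 0]]}}

```text
time: 23.55
tcp_pos: [0.4994, 0.2544, 0.1509]
eef_rot: [[-0.99, 0.144, -0.003], [0.144, 0.99, -0.001], [0.003, -0.002, -1.0]]
wrist_force: [0.6, 1.6, 0.5]
opening: 0.001
gripper_force: 0.0
```

Emit:
{"name": "move_arm", "arguments": {"deltas": [[[20, 30, 0], 0], [[40, 60, 0], 0], [[40, 90, 0], 0], [[40, 110, 0], 0], [[40, 110, 0], 0]]}}

```text
time: 23.97
tcp_pos: [0.4776, 0.3734, 0.1517]
eef_rot: [[-0.99, 0.139, 0.002], [0.139, 0.99, 0.003], [-0.002, 0.003, -1.0]]
wrist_force: [0.3, 0.3, 0.5]
opening: -0.002
gripper_force: 0.0
```

Run:
```python
from h import *
s=state(); print(s["time"],s["tcp_pos"],s["wrist_force"])
for n in ("scene","top"):
  p=get_image(n); print([ (q,[(w2c(k[0]),k[0][2],k[1]) for k in best(p,q,1)]) for q in ("latch_knob","battery_pack","charging_pack","gate_corner")])
  if n=="scene": I=p["pixels"][130:280,240:440]; cv2.imwrite("pics/c8.png",cv2.resize(I,None,fx=4,fy=4,interpolation=3)[:,:,::-1])
```

```text
23.9667 [0.4776 0.3734 0.1517] [0.2991 0.2876 0.5268]
[('latch_knob', [(array([-38.7976, -28.9696]), 0.0508, 0.62)]), ('battery_pack', [(array([ 54.9073, -33.6832]), 0.0261, 0.73)]), ('charging_pack', [(array([56.0661, 33.9584]), 0.0225, 0.53)]), ('gate_corner', [(array([ -7.6642, -67.3575]), 0.0649, 0.66)])]
[('latch_knob', [(array([-33.0276, -29.0556]), 0.0538, 0.95)]), ('battery_pack', [(array([ 57.9063, -29.2149]), 0.0251, 0.65)]), ('charging_pack', [(array([53.7323, 31.9082]), 0.0241, 0.56)]), ('gate_corner', [(array([ -2.7985, -63.2289]), 0.0625, 0.74)])]
```

View pics/c8.png

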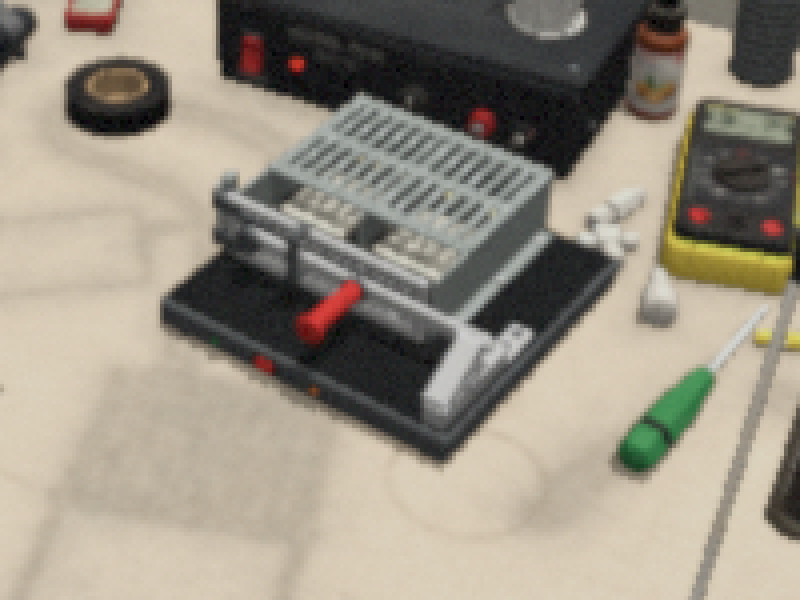

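The crop shows the gate shut across (330,265), the bar down with its nose behind the catch at (480,345), the knob at (330,312) and both packs in place. The robot is clear, so I hand in.

```bash
python3 -c "
from h import *
print(job_done())"
```

```text
the job is handed in; nothing more can be done
None
```

I handed the job in after about 24 s of the 72 s: the pack is home in the right berth, the gate is shut with the bar down behind its catch, and the last pictures show the charging pack still in place; the hand-in call gave no verdict.

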